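# Slide a pan cover out over the riser's edge

## Task

Push the flat white pan cover along the low steel riser, ribbed end first, until its raised cross rib lies right above the riser's open end edge, so that the 40 mm in front of the rib hangs out as a finger hold for the next cook. Leave it lying flat and square to that edge; slide it only, without lifting or tipping it, and leave the tub, jar and bowl alone.

Things in the scene. Friction and masses are not known exactly. Their poses are not given: they have to be found in the camera images.
- riser: Low brushed steel riser shelf, fixed to the table, on four legs: level deck 260 mm (its x) by 460 mm (its y), deck top 80 mm above its origin, which lies on the table under the centre. The end at its -y is the open edge (plain, no lip) over which the cover is to hang; the end at its +y has an upturned lip 17 mm high. Its place and yaw vary (within 0.35 rad of the world axes).
- riser_edge (a point): Middle of the open end's top edge, at deck-top height; axes as riser, so -y points straight out over the edge and x runs along the edge.
- cover: Loose flat white plastic pan cover lying on the riser's deck: 120 mm (its x) by 170 mm (its y), 8 mm thick, 0.18 to 0.35 kg, origin at the centre of its underside, z up. Its -y end is the ribbed (leading) end that starts towards the open edge, turned up to about 0.3 rad from square. It slides under a light sideways push and stays where it is left.
- cover_rib (a point): Middle of the straight raised rib (8 mm wide, 108 mm long, standing 5 mm up, parallel to the cover's x) across the cover's top, at the top face; 45 mm to -y of the cover's centre, 40 mm behind its leading end. Axes as cover.
- cover_back (a point): Middle of the cover's trailing end face (its +y end), half-way up its thickness; 85 mm from the cover's centre. The place to push. Axes as cover.
- tub: Bystander: small open clear tub, 68 mm across and 55 mm high, standing on the riser near the lipped end. Origin under its centre.
- jar: Bystander: grey jar with white cap, 68 mm across, 100 mm high, on the table beyond the open end of the riser. Origin under its centre.
- bowl: Bystander: steel bowl, 120 mm across, 55 mm high, on the table beyond the open end of the riser. Origin under its centre.
Not all that is in view belongs to the job. Of the things shaped like the cover, the white one is meant.

How it is judged:
By the outcome, as a careful person would: the job done as asked, in the order asked, and still so for the second after the job is handed in, with the robot touching nothing.
It also fails if it takes over 51 s, if anything falls off the work surface, if the arm or the gripper's body presses on something with over 40 N, if the wrist force passes 120 N, or if a joint passes its speed limit or range.

## Robot

A 6-joint arm with a two-finger parallel gripper is mounted at the origin on the work surface. World frame = base frame: x ahead of the robot, y to its left, z up, the work surface at z = 0. Lengths are in m, angles in rad, forces in N, time in s.
With the tool pointing down it reaches from about 0.375 to 0.825 m from the base axis. Payload 5.5 kg.
Tool frame: the origin (TCP) lies between the finger pads; the fingertips stand 14 mm ahead of it and the grasp point (between the pads) lies 5 mm behind it; z points along the fingers, x is the direction in which the jaws open and shut, and the axes are right-handed (so a half turn about z gives the same grasp; the last joint's range is limited). The gripper opens to 85 mm and grips with 20 to 120 N. Pads are 22 mm wide; open, the fingers measure 114 mm over their backs; the gripper's body (76 mm by 85 mm) begins 54 mm behind the grasp point. The pads swing forward as they close: fully open they stand 13 mm farther back than shut.
Start: joints at [-1.344, 0.314, -0.047, 1.21, 0, 1.571], TCP at [0.135, -0.585, 0.245] pointing down, gripper open.
Joint ranges: [-2.67, 2.67], [-0.69, 1.73], [-1.03, 1.25], [-2.08, 2.16], [-1.42, 1.45], [-3.14, 3.14]. Speed limits (rad/s): [2.39, 2.39, 3.01, 3.14, 3.14, 3.14].

## Interface

Orientations are given as a unit quaternion [w, x, y, z].
In Python, from bench import bot gives the robot as it stands.
- The arm moves only by the tool arm_command, never from a script. Its argument "moves" is a list of rows, each an object with "jaw": the finger opening in mm, from 0 to 85.4; "offset": the shift along the tool's x, y, z in mm, a list of three; "turn": the turn about the tool's z in degrees. A call has 1 to 8 rows; each row shifts and turns the commanded pose from where the row before left it, along the tool's axes as they then stand; what a row does not reach is not made up. A row lasts 1/12 s, in which the tool goes at most 41.7 mm and 7.16 degrees, less where a joint would pass 70% of its speed; a pose out of reach is approached as far as the arm can. A call with a gripper value outside its range is refused whole. The fingers move at their own pace and stop on an object; "grip_force" is the grip in N (left out, the last holds). Time passes only in rows, so rows that do not move let the fingers close. It gives the time, the measured TCP pose, the force and the opening at its end, in the units of the state.
- bot.observe(): the state, without advancing time (a new reading comes with each control period).
- bot.capture(name): name is "scene" or "side" or "wrist"; returns the picture (480x640x3 uint8, blue, green, red); there is no depth.
- bot.get_calibration(name): a dict with "fx", "fy", "cx", "cy" (pixels), "rvec" (rotation vector, rad) and "tvec" (3), from world to camera coordinates, as OpenCV has them; the wrist camera has in their place "hand_eye" (4x4, takes a point from camera to tool coordinates, whose origin is the TCP and whose axes are the tool frame's). Camera axes: x right, y down, z forward; pixel columns grow to the right and rows downward; lengths in m; the calibration is good to about 2 mm. The wrist camera is an equidistant fisheye: a pixel r from the principal point sees the ray r / f radians off the axis. A picture is of the moment at which its call begins: read the wrist's pose just before it. get_calibration takes no time and is no camera call.
- bot.close_job(): hands the job in, once; it reports no verdict.
The state is a dict: "clock": time; "joints": joint angles; "qd": joint speeds; "tau": joint torques, N m; "tool_pos": TCP position; "eef_rot": TCP orientation; "contact_force": force on the tool from outside, world axes, zero at the start; "moment": the same for the moment, N m; "width": opening from 0.0 (shut) to 1.0 (fully open).
Only numpy, scipy, OpenCV 4.12 (cv2) and the standard library are available. Lean on these libraries where they do the work, as an engineer would, in place of code of your own. Each camera call takes 0.05 s, during which the arm holds its last target.

## Working session

There is one attempt and no reset: what is moved stays moved. The work goes in short steps, Python scripts to look and compute and a tool call to move; the robot and the scene stay as the last step left them, time stands still between calls to the robot, and variables do not carry over. Pictures are saved under pics/ and viewed, and the job is handed in when it is done.

Besides the shell and the picture viewer there is one more tool, called as name(argument=value, ...), one argument or row to a line, values as JSON. arm_command: Moves the arm, as the interface text tells. Its arguments: {"type":"object","properties":{"moves":{"type":"array"},"grip_force":{"type":"number"}},"required":["moves"]}

```bash
mkdir -p pics
python3 - <<'E'
from bench import bot
import cv2
s=bot.observe();print(s)
for n in("scene","side","wrist"):
    cv2.imwrite(f"pics/{n}0.png",bot.capture(n));c=bot.get_calibration(n);print(n,c)
E
```

```text
{'clock': 0.0, 'joints': array([-1.34401503e+00,  3.14244884e-01, -4.80583330e-02,  1.21017910e+00,
       -1.30979750e-06,  1.57077396e+00]), 'qd': array([-0.00143351, -0.00113882,  0.00059954,  0.0015816 , -0.00158361,
        0.00193126]), 'tau': array([ 1.79961000e-03, -5.39597404e+01,  3.39744473e+01,  1.94377347e-02,
        6.34169487e-05, -5.40892046e-06]), 'tool_pos': array([ 0.13478455, -0.58411503,  0.24443232]), 'eef_rot': array([-5.24308225e-04,  7.82580131e-01, -6.22549297e-01, -6.60107155e-04]), 'contact_force': array([-0.31850691,  0.12141062, -0.98435204]), 'moment': array([ 0.04988983, -0.00090478, -0.00596713]), 'width': 0.9987908238507216}
scene {'fx': 445.6396916270877, 'fy': 445.6396916270877, 'cx': 316.7320814063842, 'cy': 245.52947566361, 'rvec': array([ 1.84683845,  1.89375095, -0.6226301 ]), 'tvec': array([ 0.0091077 , -0.36709003,  1.41924728])}
side {'fx': 602.1565154356651, 'fy': 602.1565154356651, 'cx': 330.8660306270883, 'cy': 236.49192421612142, 'rvec': array([ 0.61420862, -2.4381201 ,  1.38509724]), 'tvec': array([0.44126145, 0.18386008, 1.28212501])}
wrist {'fx': 371.64829954431775, 'fy': 371.64829954431775, 'cx': 323.35670335858237, 'cy': 238.66056953294256, 'hand_eye': array([[ 9.99999975e-01, -2.15657350e-04, -5.96828929e-05,
        -4.12389605e-04],
       [ 2.23396413e-04,  9.46918410e-01,  3.21473910e-01,
        -8.15220500e-02],
       [-1.28133813e-05, -3.21473915e-01,  9.46918435e-01,
        -1.28501825e-01],
       [ 0.00000000e+00,  0.00000000e+00,  0.00000000e+00,
         1.00000000e+00]])}
```

View pics/scene0.png

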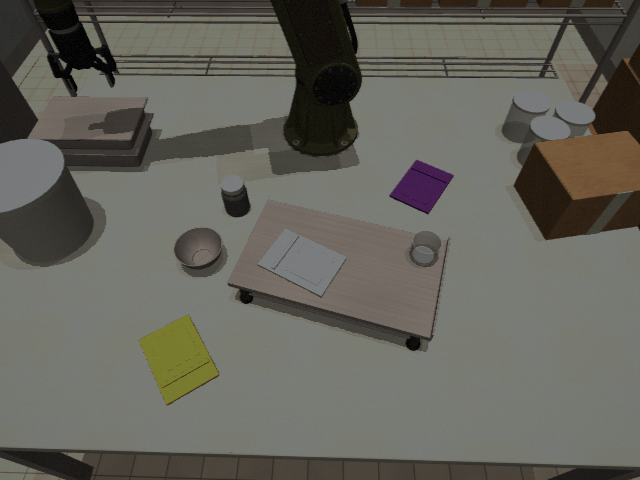

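View pics/side0.png

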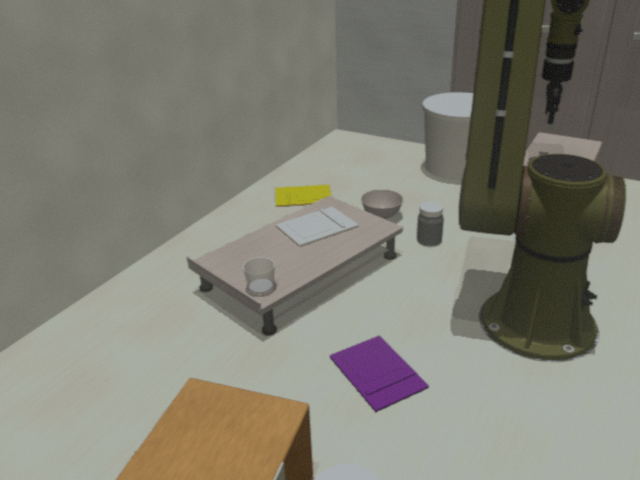

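View pics/wrist0.png

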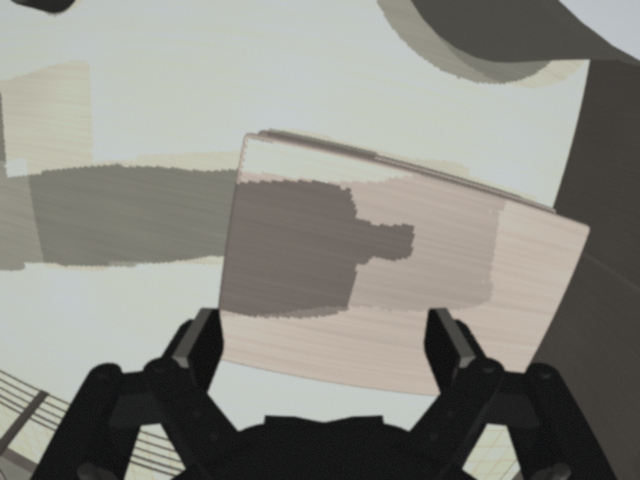

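The scene camera shows three cover-shaped things: white on the riser (~303,262), purple (~422,186) and yellow (~178,358), the last two on the table. The white one on the riser is meant, with its rib at the left (world -y) end. I'll confirm that in a crop.

Run:
```python
import cv2
a=cv2.imread('pics/scene0.png')[190:350,220:460]; cv2.imwrite('pics/cs.png',cv2.convertScaleAbs(cv2.resize(a,(780,520),interpolation=cv2.INTER_CUBIC),alpha=1.3))
a=cv2.imread('pics/side0.png')[180:345,180:415]; cv2.imwrite('pics/cd.png',cv2.resize(a,(780,548),interpolation=cv2.INTER_CUBIC))
```

```text
(no output)
```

View pics/cs.png

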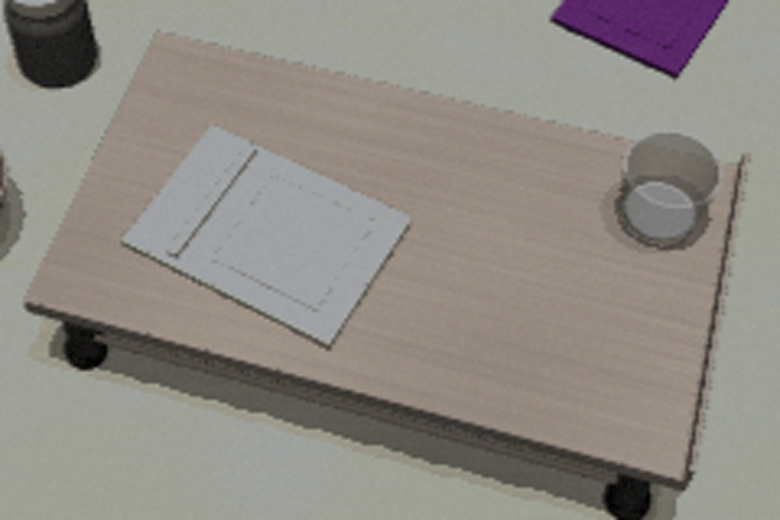

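View pics/cd.png

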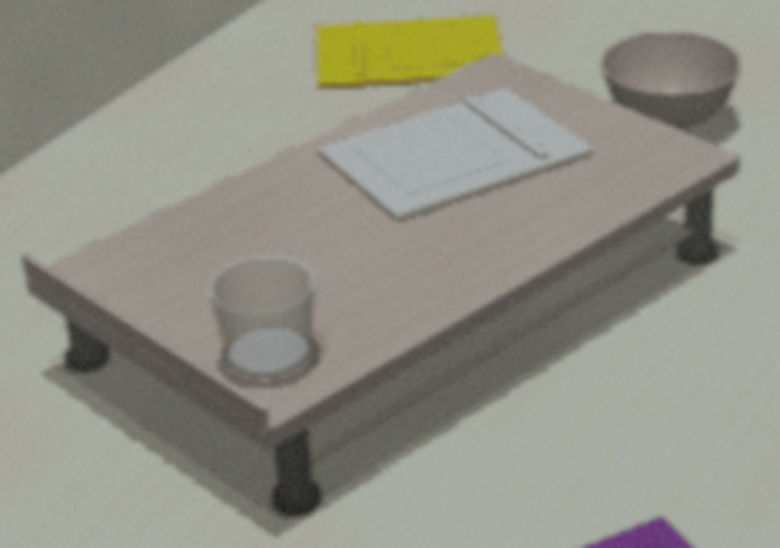

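The crops confirm it: the white cover lies on the riser with its rib towards the plain open end. Now to measure it.

```bash
cat > h.py <<'E'
import numpy as np,cv2
from bench import bot
from scipy.spatial.transform import Rotation as R
def ray(n,uv):
    c=bot.get_calibration(n);M=R.from_rotvec(c['rvec']).as_matrix();o=-M.T@c['tvec']
    d=np.c_[(uv[:,0]-c['cx'])/c['fx'],(uv[:,1]-c['cy'])/c['fy'],np.ones(len(uv))]@M
    return o,d
def onz(n,uv,z):
    o,d=ray(n,np.atleast_2d(np.asarray(uv,float)));return o+d*((z-o[2])/d[:,2])[:,None]
def proj(n,P):
    c=bot.get_calibration(n);K=np.array([[c['fx'],0,c['cx']],[0,c['fy'],c['cy']],[0,0,1.]])
    return cv2.projectPoints(np.atleast_2d(P).astype(float),c['rvec'],c['tvec'],K,None)[0][:,0]
def wray(s,uv):
    c=bot.get_calibration('wrist');v=(np.atleast_2d(np.asarray(uv,float))-[c['cx'],c['cy']]);r=np.linalg.norm(v,axis=1);t=r/c['fx']
    d=np.c_[v*(np.sin(t)/r)[:,None],np.cos(t)]
    q=s['eef_rot'];Rt=R.from_quat([q[1],q[2],q[3],q[0]]).as_matrix();H=np.array(c['hand_eye'])
    return Rt@H[:3,3]+s['tool_pos'],d@(Rt@H[:3,:3]).T
def wz(s,uv,z):
    o,d=wray(s,uv);return o+d*((z-o[2])/d[:,2])[:,None]
def wproj(s,P):
    c=bot.get_calibration('wrist');q=s['eef_rot'];Rt=R.from_quat([q[1],q[2],q[3],q[0]]).as_matrix();H=np.array(c['hand_eye'])
    p=((np.atleast_2d(P)-s['tool_pos'])@Rt-H[:3,3])@H[:3,:3]
    r=np.linalg.norm(p[:,:2],axis=1);t=np.arctan2(r,p[:,2]);return p[:,:2]/r[:,None]*(t*c['fx'])[:,None]+[c['cx'],c['cy']]
E
python3 - <<'E'
from h import *
np.set_printoptions(precision=4,suppress=True)
def un(p,s,o):return (np.array(p,float)+.5)/s-.5+o
f=3.25
D=un([(157,32),(28,303),(690,474)],f,[220,190])
C=un([(212,126),(411,220),(330,345),(122,240)],f,[220,190])
P=onz('scene',D,.08);Q=onz('scene',C,.088)
print(P,np.linalg.norm(P[1]-P[0]),np.linalg.norm(P[2]-P[1]),np.arctan2(*(P[0]-P[1])[1::-1]))
print(Q,[np.linalg.norm(Q[i]-Q[i-1]) for i in range(4)],Q.mean(0))
print('tub',onz('scene',un([(668,230)],f,[220,190]),.08))
f=780/235
D=un([(740,160),(495,58),(270,428)],f,[180,180])
C=un([(318,153),(400,217),(592,152),(510,88)],f,[180,180])
P=onz('side',D,.08);Q=onz('side',C,.088)
print(P,np.linalg.norm(P[1]-P[0]),np.linalg.norm(P[2]-P[0]),np.arctan2(*(P[0]-P[1])[1::-1]))
print(Q,[np.linalg.norm(Q[i]-Q[i-1]) for i in range(4)],Q.mean(0))
E
```

```text
[[ 0.3673 -0.1229  0.08  ]
 [ 0.6175 -0.1889  0.08  ]
 [ 0.7339  0.2505  0.08  ]] 0.25867524088194993 0.4545338885822189 2.8836345245825297
[[ 0.4666 -0.0718  0.088 ]
 [ 0.5481  0.0752  0.088 ]
 [ 0.6503  0.0201  0.088 ]
 [ 0.5694 -0.128   0.088 ]] [np.float64(0.11713584351955802), np.float64(0.16805624765522395), np.float64(0.11606934596411506), np.float64(0.16875845973786344)] [ 0.5586 -0.0261  0.088 ]
tub [[0.5474 0.2577 0.08  ]]
[[ 0.3653 -0.1171  0.08  ]
 [ 0.6113 -0.1833  0.08  ]
 [ 0.4897  0.3143  0.08  ]] 0.25477079835889094 0.4489605839584741 2.878616221561835
[[ 0.6451  0.0269  0.088 ]
 [ 0.5417  0.078   0.088 ]
 [ 0.4627 -0.0661  0.088 ]
 [ 0.567  -0.1289  0.088 ]] [np.float64(0.17427663961413528), np.float64(0.11538973862029712), np.float64(0.16427998676047506), np.float64(0.1217758622641704)] [ 0.5541 -0.0225  0.088 ]
```

arm_command(
  moves=[
    {"jaw":85,"offset":[-27,-31,0],"turn":0},
    {"jaw":85,"offset":[-27,-31,0],"turn":0},
    {"jaw":85,"offset":[-27,-31,0],"turn":0},
    {"jaw":85,"offset":[-27,-31,0],"turn":0},
    {"jaw":85,"offset":[-27,-31,0],"turn":0},
    {"jaw":85,"offset":[-27,-31,0],"turn":0},
    {"jaw":85,"offset":[-27,-31,0],"turn":0},
    {"jaw":85,"offset":[-27,-31,0],"turn":0},
  ],
)

```text
clock: 0.82
tool_pos: [0.3285, -0.3165, 0.2452]
eef_rot: [-0.0, 0.782, -0.623, 0.0]
contact_force: [0.7, -0.1, -0.1]
width: 1.0
```

arm_command(
  moves=[
    {"jaw":85,"offset":[-27,-31,0],"turn":0},
    {"jaw":85,"offset":[-27,-31,0],"turn":0},
    {"jaw":85,"offset":[-27,-31,0],"turn":0},
    {"jaw":85,"offset":[-27,-31,0],"turn":0},
    {"jaw":85,"offset":[-27,-31,0],"turn":0},
    {"jaw":85,"offset":[-27,-31,0],"turn":0},
    {"jaw":85,"offset":[-27,-31,0],"turn":0},
    {"jaw":85,"offset":[-27,-31,0],"turn":0},
  ],
)

```text
clock: 1.48
tool_pos: [0.5217, -0.0501, 0.2452]
eef_rot: [0.0, 0.783, -0.622, 0.0]
contact_force: [-0.4, -0.7, 0.6]
width: 0.996
```

```bash
python3 -c "
from bench import bot
s=bot.observe();print(s['clock'],s['joints'],s['tool_pos'],s['contact_force'])"
```

```text
1.4833 [-9.57126989e-02  1.71160365e-01 -2.30360176e-01  1.16934375e+00
 -1.40222359e-04  2.81875392e+00] [ 0.52174348 -0.05013517  0.24520162] [-0.39808207 -0.67186427  0.64051731]
```

arm_command(
  moves=[
    {"jaw":85,"offset":[-27,-31,0],"turn":0},
    {"jaw":85,"offset":[-27,-31,0],"turn":0},
    {"jaw":85,"offset":[-27,-31,0],"turn":0},
    {"jaw":85,"offset":[-27,-31,0],"turn":0},
    {"jaw":85,"offset":[0,0,0],"turn":-7},
    {"jaw":85,"offset":[0,0,0],"turn":-7},
    {"jaw":85,"offset":[0,0,0],"turn":-7},
    {"jaw":85,"offset":[0,0,0],"turn":-7},
  ],
)

```text
clock: 2.15
tool_pos: [0.6175, 0.0814, 0.2446]
eef_rot: [0.0, 0.911, -0.412, -0.001]
contact_force: [-0.7, -0.6, -0.2]
width: 0.994
```

arm_command(
  moves=[
    {"jaw":85,"offset":[0,0,0],"turn":-7},
    {"jaw":85,"offset":[0,0,0],"turn":-7},
    {"jaw":85,"offset":[0,0,0],"turn":-7},
    {"jaw":85,"offset":[0,0,0],"turn":-7},
    {"jaw":85,"offset":[0,0,0],"turn":-7},
    {"jaw":85,"offset":[0,0,0],"turn":-7},
    {"jaw":85,"offset":[0,0,0],"turn":-7},
    {"jaw":85,"offset":[0,0,0],"turn":-7},
  ],
)

```text
clock: 2.82
tool_pos: [0.6174, 0.0809, 0.2449]
eef_rot: [0.0, 0.998, 0.064, -0.0]
contact_force: [-0.4, 0.0, -0.0]
width: 0.998
```

arm_command(
  moves=[
    {"jaw":85,"offset":[0,0,0],"turn":-7},
    {"jaw":85,"offset":[0,0,0],"turn":-7},
    {"jaw":85,"offset":[0,0,0],"turn":-7},
    {"jaw":85,"offset":[0,0,0],"turn":-7},
    {"jaw":85,"offset":[0,0,0],"turn":-7},
    {"jaw":85,"offset":[0,0,0],"turn":-7},
    {"jaw":85,"offset":[0,0,0],"turn":-7},
    {"jaw":85,"offset":[0,0,0],"turn":-7},
  ],
)

```text
clock: 3.48
tool_pos: [0.6174, 0.0809, 0.2449]
eef_rot: [-0.0, 0.851, 0.525, -0.0]
contact_force: [0.7, -0.4, 0.1]
width: 0.993
```

arm_command(
  moves=[
    {"jaw":85,"offset":[0,0,0],"turn":-7},
    {"jaw":85,"offset":[0,0,0],"turn":-7},
    {"jaw":85,"offset":[0,0,0],"turn":-7},
    {"jaw":85,"offset":[0,0,0],"turn":-7},
    {"jaw":85,"offset":[0,0,0],"turn":-7},
    {"jaw":85,"offset":[0,0,0],"turn":-7},
    {"jaw":85,"offset":[0,0,0],"turn":-7},
    {"jaw":85,"offset":[0,0,0],"turn":-7},
  ],
)

```text
clock: 4.15
tool_pos: [0.6174, 0.0809, 0.2449]
eef_rot: [-0.0, 0.505, 0.863, -0.0]
contact_force: [0.2, 0.5, -0.1]
width: 0.991
```

arm_command(
  moves=[
    {"jaw":85,"offset":[0,0,0],"turn":-7},
    {"jaw":85,"offset":[0,0,0],"turn":-7},
    {"jaw":85,"offset":[0,0,0],"turn":-7},
    {"jaw":85,"offset":[0,0,0],"turn":-7},
    {"jaw":85,"offset":[0,0,0],"turn":-4},
    {"jaw":85,"offset":[0,0,0],"turn":0},
    {"jaw":85,"offset":[0,0,0],"turn":0},
  ],
)

```text
clock: 4.73
tool_pos: [0.6174, 0.0809, 0.245]
eef_rot: [-0.0, 0.251, 0.968, -0.0]
contact_force: [-0.1, 0.3, 0.2]
width: 0.994
```

Run:
```python
from h import *
s=bot.observe();im=bot.capture('wrist');cv2.imwrite('pics/w1.png',im);np.save('pics/w1.npy',s,allow_pickle=True)
print(s['clock'],s['joints'],s['tool_pos'],s['eef_rot'])
cv2.imwrite('pics/s1.png',bot.capture('scene'))
```

```text
4.7333 [ 1.30339834e-01  3.57507342e-01  1.33424592e-02  1.22726979e+00
  3.20534067e-05 -9.32068594e-01] [0.61742296 0.08094388 0.244973  ] [-3.01876385e-04  2.51465333e-01  9.67866253e-01 -1.04873861e-04]
```

View pics/w1.png

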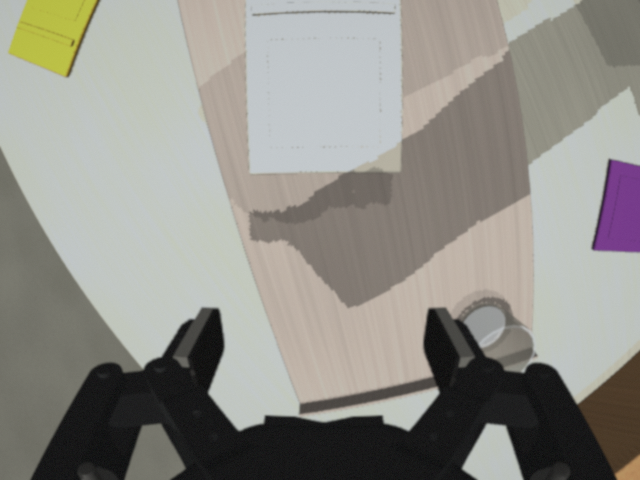

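View pics/s1.png

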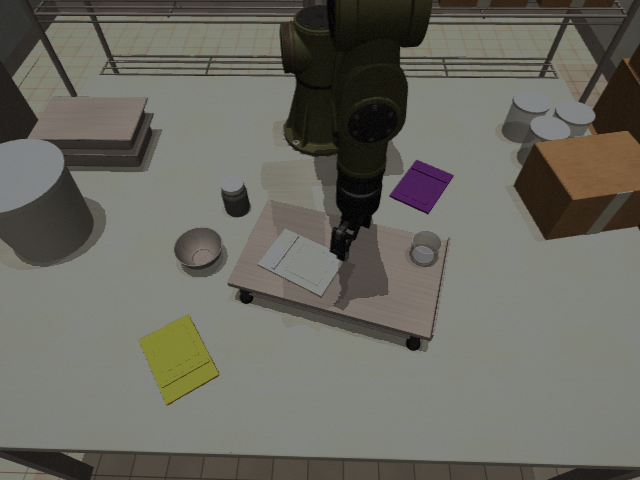

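The wrist view shows the white cover squarely ahead: back corners near (249,173) and (401,172), rib near row 12, and the tub clear at the lower right.

Run:
```python
from h import *
np.set_printoptions(precision=4,suppress=True)
s=np.load('pics/w1.npy',allow_pickle=True).item()
Q=wz(s,[(249,173),(401,172)],.088);print(Q,np.linalg.norm(Q[1]-Q[0]))
q=s['eef_rot'];Rt=R.from_quat([q[1],q[2],q[3],q[0]]).as_matrix()
print((Q-s['tool_pos'])@Rt*1000)
P=wz(s,[(252,12),(396,12)],.093);print(P,(P-s['tool_pos'])@Rt*1000)
# right deck edge / left deck edge dir
for e in([(180,0),(280,330)],[(533,260),(531,180)]):
    E=wz(s,e,.08);d=E[0]-E[1];print(E,np.degrees(np.arctan2(d[1],d[0])))
```

```text
[[0.6472 0.0176 0.088 ]
 [0.5429 0.0748 0.088 ]] 0.11901372103605513
[[-56.9546 -40.7942 156.9572]
 [ 62.0564 -41.602  157.0208]]
[[ 0.5815 -0.0903  0.093 ]
 [ 0.4874 -0.038   0.093 ]] [[ -52.0826 -167.0226  152.0046]
 [  55.6014 -167.1254  152.0619]]
[[ 0.6262 -0.1406  0.08  ]
 [ 0.7033  0.1545  0.08  ]] -104.63979115904719
[[0.4593 0.2123 0.08  ]
 [0.4361 0.1376 0.08  ]] 72.75807122229295
```

arm_command(
  moves=[
    {"jaw":60,"offset":[2,0,30],"turn":0},
    {"jaw":60,"offset":[0,0,30],"turn":0},
    {"jaw":60,"offset":[0,0,30],"turn":0},
    {"jaw":60,"offset":[0,0,30],"turn":0},
    {"jaw":60,"offset":[0,0,10],"turn":0},
    {"jaw":60,"offset":[0,0,6],"turn":0},
    {"jaw":60,"offset":[0,0,0],"turn":0},
  ],
)

```text
clock: 5.42
tool_pos: [0.6154, 0.0819, 0.1087]
eef_rot: [-0.001, 0.251, 0.968, -0.0]
contact_force: [-0.4, -0.3, 0.0]
width: 0.7
```

Run:
```python
from h import *
s=bot.observe();im=bot.capture('side');print(s['clock'],s['tool_pos'],s['contact_force'])
cv2.imwrite('pics/d2.png',cv2.resize(im[150:350,200:440],(720,600),interpolation=cv2.INTER_CUBIC))
```

```text
5.4167 [0.61543503 0.08187287 0.10869553] [-0.44760888 -0.30327261  0.03554834]
```

View pics/d2.png

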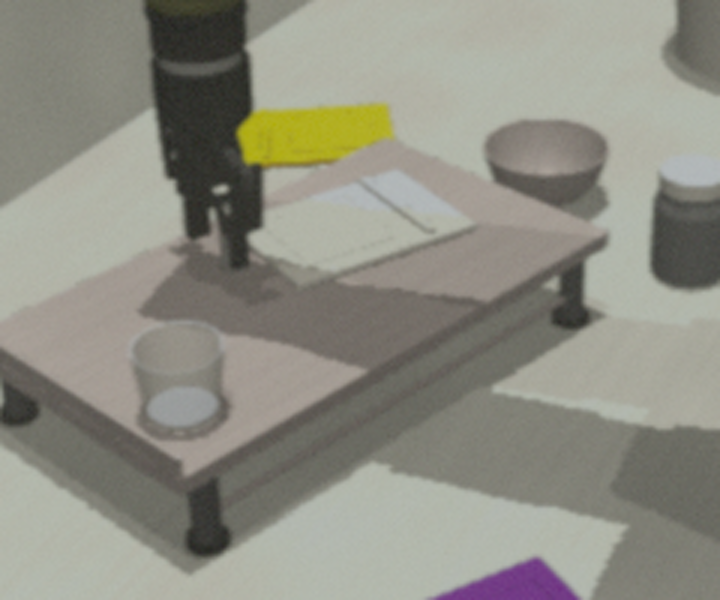

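The fingers (crop ~195,235 and 237,265) stand behind the cover, a little above the deck. I'll touch down gently to find the deck height.

arm_command(
  moves=[
    {"jaw":60,"offset":[0,0,6],"turn":0},
    {"jaw":60,"offset":[0,0,2],"turn":0},
    {"jaw":60,"offset":[0,0,2],"turn":0},
    {"jaw":60,"offset":[0,0,0],"turn":0},
  ],
)

```text
clock: 5.8
tool_pos: [0.6161, 0.0819, 0.0996]
eef_rot: [0.0, 0.25, 0.968, 0.0]
contact_force: [-0.0, -0.4, -0.1]
width: 0.7
```

arm_command(
  moves=[
    {"jaw":60,"offset":[0,0,2],"turn":0},
    {"jaw":60,"offset":[0,0,0],"turn":0},
  ],
)

```text
clock: 5.97
tool_pos: [0.6159, 0.0819, 0.0973]
eef_rot: [0.0, 0.25, 0.968, 0.0]
contact_force: [-0.0, -0.0, 0.6]
width: 0.702
```

arm_command(
  moves=[
    {"jaw":60,"offset":[0,0,1.5],"turn":0},
    {"jaw":60,"offset":[0,0,0],"turn":0},
  ],
)

```text
clock: 6.13
tool_pos: [0.6158, 0.0819, 0.0956]
eef_rot: [-0.0, 0.25, 0.968, -0.0]
contact_force: [-0.5, -0.0, 0.7]
width: 0.71
```

arm_command(
  moves=[
    {"jaw":60,"offset":[0,0,2],"turn":0},
    {"jaw":60,"offset":[0,0,0],"turn":0},
  ],
)

```text
clock: 6.3
tool_pos: [0.6157, 0.0819, 0.0935]
eef_rot: [-0.0, 0.25, 0.968, -0.0]
contact_force: [-0.6, 0.5, -0.9]
width: 0.701
```

arm_command(
  moves=[
    {"jaw":60,"offset":[0,0,1.5],"turn":0},
    {"jaw":60,"offset":[0,0,0],"turn":0},
  ],
)

```text
clock: 6.47
tool_pos: [0.6157, 0.0819, 0.092]
eef_rot: [-0.0, 0.25, 0.968, -0.0]
contact_force: [-0.5, 0.0, -0.7]
width: 0.704
```

arm_command(
  moves=[
    {"jaw":60,"offset":[0,0,1],"turn":0},
    {"jaw":60,"offset":[0,0,0],"turn":0},
  ],
)

```text
clock: 6.63
tool_pos: [0.6157, 0.0819, 0.0911]
eef_rot: [-0.0, 0.25, 0.968, -0.0]
contact_force: [0.6, 0.3, -0.2]
width: 0.701
```

arm_command(
  moves=[
    {"jaw":60,"offset":[0,0,1],"turn":0},
    {"jaw":60,"offset":[0,0,0],"turn":0},
  ],
)

```text
clock: 6.8
tool_pos: [0.6158, 0.0819, 0.0902]
eef_rot: [-0.0, 0.25, 0.968, -0.0]
contact_force: [-0.9, -0.6, 0.5]
width: 0.704
```

arm_command(
  moves=[
    {"jaw":60,"offset":[0,0,1],"turn":0},
    {"jaw":60,"offset":[0,0,0],"turn":0},
  ],
)

```text
clock: 6.97
tool_pos: [0.6158, 0.0819, 0.0891]
eef_rot: [-0.0, 0.25, 0.968, -0.0]
contact_force: [-0.8, 1.0, 0.1]
width: 0.704
```

arm_command(
  moves=[
    {"jaw":60,"offset":[0,0,1],"turn":0},
    {"jaw":60,"offset":[0,0,0],"turn":0},
  ],
)

```text
clock: 7.13
tool_pos: [0.6159, 0.0819, 0.089]
eef_rot: [0.0, 0.25, 0.968, 0.0]
contact_force: [-0.7, -0.8, 5.8]
width: 0.7
```

arm_command(
  moves=[
    {"jaw":60,"offset":[0,0,-3.5],"turn":0},
    {"jaw":60,"offset":[0,-10,0],"turn":0},
    {"jaw":60,"offset":[0,-10,0],"turn":0},
    {"jaw":60,"offset":[0,-5,0],"turn":0},
    {"jaw":60,"offset":[0,-3,0],"turn":0},
    {"jaw":60,"offset":[0,-3,0],"turn":0},
    {"jaw":60,"offset":[0,-3,0],"turn":0},
    {"jaw":60,"offset":[0,0,0],"turn":0},
  ],
)

```text
clock: 7.8
tool_pos: [0.5991, 0.0516, 0.0918]
eef_rot: [-0.0, 0.251, 0.968, -0.0]
contact_force: [0.0, 0.9, 0.2]
width: 0.701
```

Run:
```python
from h import *
s=bot.observe();im=bot.capture('wrist');cv2.imwrite('pics/w3.png',im);np.save('pics/w3.npy',s,allow_pickle=True)
print(s['clock'],s['tool_pos'],s['eef_rot'],s['contact_force'])
```

```text
7.8 [0.59913292 0.05164057 0.09178769] [-3.81911952e-05  2.50681381e-01  9.68069642e-01 -1.04959399e-04] [0.03055969 0.88924392 0.16979051]
```

View pics/w3.png

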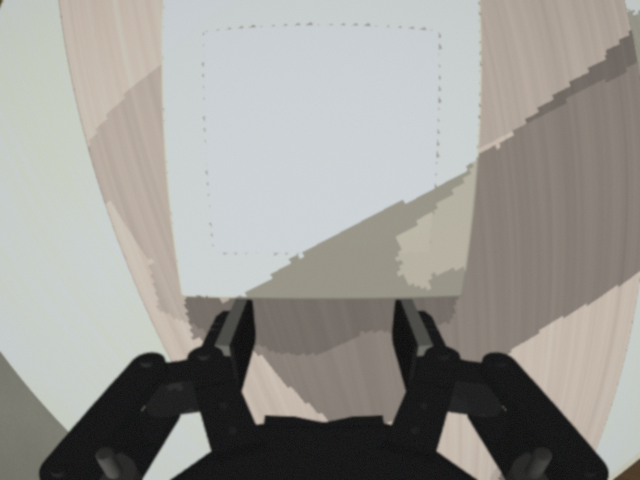

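Run:
```python
from h import *
np.set_printoptions(precision=4,suppress=True)
s=np.load('pics/w3.npy',allow_pickle=True).item()
q=s['eef_rot'];Rt=R.from_quat([q[1],q[2],q[3],q[0]]).as_matrix()
Q=wz(s,[(185,297),(462,297)],.088);print(Q,(Q-s['tool_pos'])@Rt*1000)
L=wz(s,[(91,150),(61,0)],.08);d=L[1]-L[0];print(L,np.degrees(np.arctan2(d[1],d[0])))
c=Q.mean(0)+Rt@[0,-.085,0]
for y in(-.2556,):
  u=np.array([np.cos(y),np.sin(y),0]);v=np.array([-u[1],u[0],0])
  for E in([.4924,-.1559,.08],[.4885,-.1502,.08]):
    print('cover u,v rel edge',(c-E)@u,(c-E)@v)
```

```text
[[0.6431 0.0131 0.088 ]
 [0.5412 0.0698 0.088 ]] [[-57.1575 -12.2971   3.7892]
 [ 59.4996 -12.2063   3.7917]]
[[ 0.6487 -0.0625  0.08  ]
 [ 0.6287 -0.1339  0.08  ]] -105.66667710738007
cover u,v rel edge 0.025488637405038483 0.13387280936156415
cover u,v rel edge 0.03070304130338841 0.1293440134967814
```

arm_command(
  moves=[
    {"jaw":60,"offset":[0,-5,0],"turn":0},
    {"jaw":60,"offset":[0,-5,0],"turn":-1},
    {"jaw":60,"offset":[0,-5,0],"turn":-1.2},
    {"jaw":60,"offset":[0,-5,0],"turn":-1.2},
    {"jaw":60,"offset":[0,-5,0],"turn":-1.2},
    {"jaw":60,"offset":[0,-5,0],"turn":-1.2},
    {"jaw":60,"offset":[0,0,0],"turn":0},
  ],
)

```text
clock: 8.43
tool_pos: [0.5851, 0.0246, 0.0918]
eef_rot: [-0.0, 0.201, 0.98, -0.0]
contact_force: [-0.8, -0.1, 0.1]
width: 0.7
```

Run:
```python
from h import *
s=bot.observe();im=bot.capture('wrist');cv2.imwrite('pics/w4.png',im);np.save('pics/w4.npy',s,allow_pickle=True)
print(s['clock'],s['tool_pos'],s['eef_rot'],s['contact_force'])
```

```text
8.4333 [0.58509093 0.02461583 0.09176994] [-2.10869791e-04  2.00875813e-01  9.79616643e-01 -3.10107588e-04] [-0.83838474 -0.06545     0.053672  ]
```

View pics/w4.png

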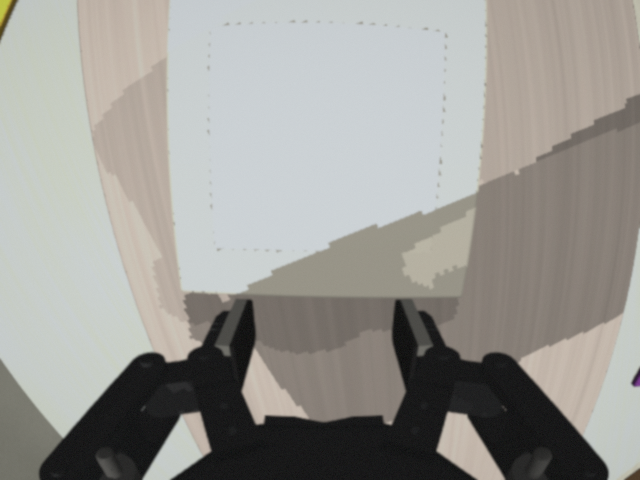

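The right finger bears and the left corner leads by about 1° (back corners 182,290 and 464,297). I'll finish the turn, then push straight so it squares up.

arm_command(
  moves=[
    {"jaw":60,"offset":[0,-4,0],"turn":-1.2},
    {"jaw":60,"offset":[0,-4,0],"turn":-1.2},
    {"jaw":60,"offset":[0,-4,0],"turn":-1.2},
    {"jaw":60,"offset":[0,-4,0],"turn":-1.2},
    {"jaw":60,"offset":[0,-4,0],"turn":-1.2},
    {"jaw":60,"offset":[0,-4,0],"turn":-1.2},
    {"jaw":60,"offset":[0,-4,0],"turn":-1.2},
    {"jaw":60,"offset":[0,0,0],"turn":0},
  ],
)

```text
clock: 9.15
tool_pos: [0.5761, -0.0012, 0.0918]
eef_rot: [-0.0, 0.129, 0.992, -0.0]
contact_force: [0.0, 0.3, 0.1]
width: 0.701
```

arm_command(
  moves=[
    {"jaw":60,"offset":[0,-3,0],"turn":0},
    {"jaw":60,"offset":[0,-3,0],"turn":0},
    {"jaw":60,"offset":[0,-3,0],"turn":0},
    {"jaw":60,"offset":[0,0,0],"turn":0},
  ],
)

```text
clock: 9.48
tool_pos: [0.5739, -0.01, 0.0918]
eef_rot: [-0.0, 0.129, 0.992, -0.0]
contact_force: [-0.2, 0.6, -0.2]
width: 0.701
```

Run:
```python
from h import *
s=bot.observe();im=bot.capture('wrist');cv2.imwrite('pics/w5.png',im);np.save('pics/w5.npy',s,allow_pickle=True)
print(s['clock'],s['tool_pos'],s['eef_rot'],s['contact_force'])
```

```text
9.4833 [ 0.5738532  -0.0099996   0.09176997] [-7.07063032e-05  1.29139815e-01  9.91626381e-01 -1.56166215e-04] [-0.19600178  0.63637081 -0.15892801]
```

View pics/w5.png

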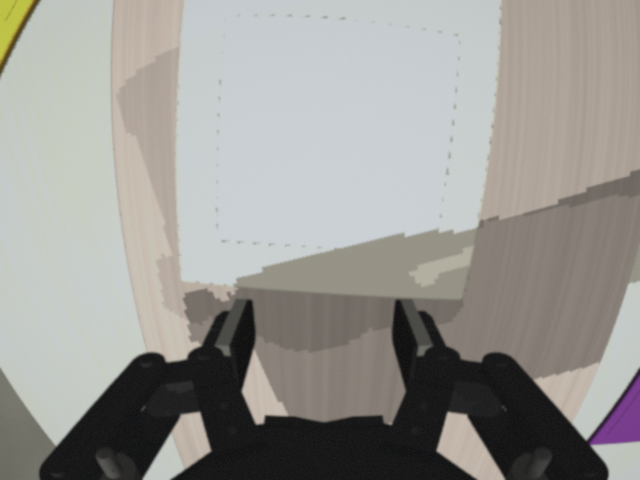

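```bash
cat >> h.py <<'E'
def st(s,a,b):
    np.set_printoptions(precision=4,suppress=True)
    q=s['eef_rot'];Rt=R.from_quat([q[1],q[2],q[3],q[0]]).as_matrix()
    Q=wz(s,[a,b],.088);T=(Q-s['tool_pos'])@Rt*1000;print(T)
    d=Q[0]-Q[1];yaw=np.arctan2(d[1],d[0]);print('len',np.linalg.norm(d),'cover yaw',np.degrees(yaw),'tool yaw',np.degrees(np.arctan2(-Rt[1,0],-Rt[0,0])))
    c=Q.mean(0)+.085*np.array([np.sin(yaw),-np.cos(yaw),0])
    u=np.array([np.cos(-.2556),np.sin(-.2556),0]);v=np.array([-u[1],u[0],0]);E=np.array([.491,-.154,.08])
    print('c',c,'u,v from edge',(c-E)@u,(c-E)@v)
E
python3 - <<'E'
from h import *
s=np.load('pics/w5.npy',allow_pickle=True).item()
st(s,(182,281),(462,300))
s=np.load('pics/w4.npy',allow_pickle=True).item()
st(s,(182,290),(464,297))
E
```

```text
[[-57.2646 -19.4687   3.7706]
 [ 59.817  -10.4705   3.7794]]
len 0.11742685457047383 cover yaw -19.23455807113399 tool yaw -14.839777911801962
c [ 0.5408 -0.1044  0.088 ] u,v from edge 0.035625112897232775 0.06057570745171779
[[-57.9288 -15.2917   3.7638]
 [ 60.5221 -11.8662   3.7956]]
len 0.11850046825147242 cover yaw -24.832802680952113 tool yaw -23.17636511549999
c [ 0.5429 -0.0645  0.088 ] u,v from edge 0.027542413134094314 0.09970302961039137
```

arm_command(
  moves=[
    {"jaw":60,"offset":[0,4,0],"turn":0},
    {"jaw":60,"offset":[14,0,0],"turn":0},
    {"jaw":60,"offset":[0,-3,0],"turn":0},
    {"jaw":60,"offset":[0,-2,0],"turn":0},
    {"jaw":60,"offset":[0,-2,0],"turn":0},
    {"jaw":60,"offset":[0,-2,0],"turn":0},
    {"jaw":60,"offset":[0,0,0],"turn":0},
  ],
)

```text
clock: 10.12
tool_pos: [0.5595, -0.0113, 0.0918]
eef_rot: [0.0, 0.129, 0.992, -0.0]
contact_force: [-0.7, 0.8, -0.1]
width: 0.703
```

Run:
```python
from h import *
s=bot.observe();im=bot.capture('wrist');cv2.imwrite('pics/w6.png',im);np.save('pics/w6.npy',s,allow_pickle=True)
print(s['clock'],s['tool_pos'],s['eef_rot'],s['contact_force'])
```

```text
10.1167 [ 0.55952964 -0.01132781  0.09182075] [ 1.40709532e-04  1.29129531e-01  9.91627721e-01 -8.00458380e-05] [-0.68777687  0.82879384 -0.14856542]
```

View pics/w6.png

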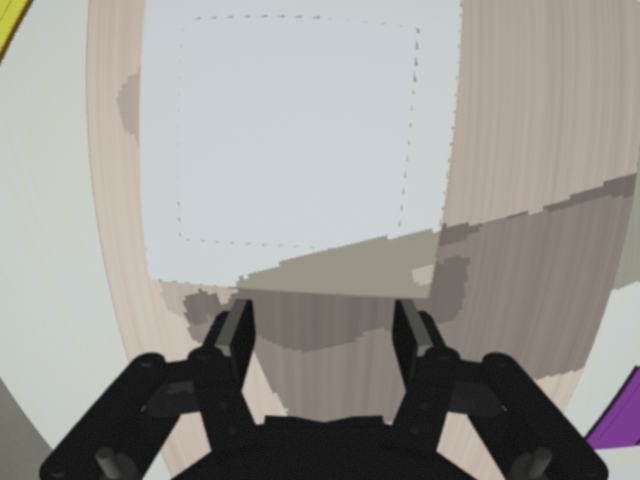

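arm_command(
  moves=[
    {"jaw":60,"offset":[0,-2,0],"turn":0},
    {"jaw":60,"offset":[0,-2,0],"turn":0},
    {"jaw":60,"offset":[0,-2,0],"turn":0},
    {"jaw":60,"offset":[0,0,0],"turn":0},
  ],
)

```text
clock: 10.5
tool_pos: [0.5576, -0.017, 0.0918]
eef_rot: [-0.0, 0.129, 0.992, -0.0]
contact_force: [0.3, 0.9, -0.4]
width: 0.701
```

Run:
```python
from h import *
s=np.load('pics/w6.npy',allow_pickle=True).item()
st(s,(149,278),(428,298))
s=bot.observe();im=bot.capture('wrist');cv2.imwrite('pics/w7.png',im);np.save('pics/w7.npy',s,allow_pickle=True)
print(s['clock'],s['tool_pos'],s['eef_rot'],s['contact_force'])
```

```text
[[-72.7629 -20.3181   3.845 ]
 [ 44.3296 -12.0217   3.8089]]
len 0.11738607453818586 cover yaw -18.891397846487628 tool yaw -14.838587437537019
c [ 0.5416 -0.111   0.088 ] u,v from edge 0.03810082387131517 0.054378099307098304
10.5 [ 0.5576 -0.017   0.0918] [-0.      0.129   0.9916 -0.0001] [ 0.2524  0.9251 -0.4248]
```

View pics/w7.png

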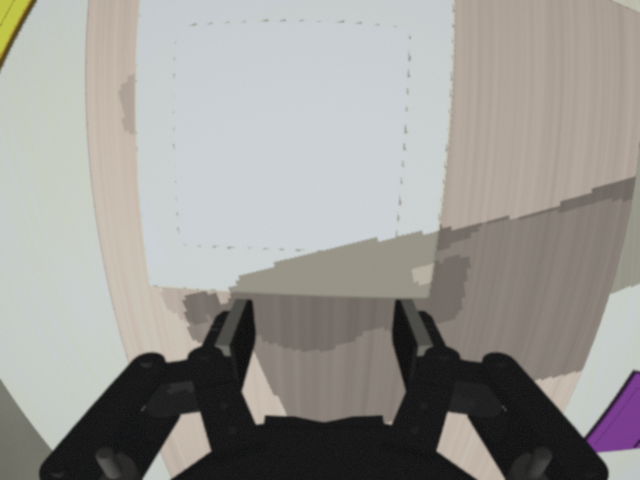

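arm_command(
  moves=[
    {"jaw":60,"offset":[0,5,0],"turn":0},
    {"jaw":60,"offset":[0,10,-30],"turn":0},
    {"jaw":60,"offset":[0,0,-40],"turn":0},
    {"jaw":60,"offset":[0,0,-40],"turn":0},
    {"jaw":60,"offset":[0,0,-40],"turn":0},
    {"jaw":60,"offset":[0,0,0],"turn":0},
    {"jaw":60,"offset":[0,0,0],"turn":0},
  ],
)

```text
clock: 11.13
tool_pos: [0.5636, -0.0019, 0.245]
eef_rot: [0.003, 0.129, 0.992, 0.0]
contact_force: [-0.5, -0.7, -0.7]
width: 0.702
```

Run:
```python
from h import *
s=bot.observe();im=bot.capture('wrist');cv2.imwrite('pics/w8.png',im);np.save('pics/w8.npy',s,allow_pickle=True)
print(s['clock'],s['tool_pos'],s['eef_rot'],s['contact_force'])
im=bot.capture('scene');cv2.imwrite('pics/s8.png',im)
cv2.imwrite('pics/s8c.png',cv2.convertScaleAbs(cv2.resize(im[190:350,220:460],(780,520),interpolation=cv2.INTER_CUBIC),alpha=1.3))
```

```text
11.1333 [ 0.56360701 -0.00187406  0.24500545] [3.07500920e-03 1.28730442e-01 9.91674820e-01 2.62592549e-04] [-0.49415958 -0.71579141 -0.68155397]
```

View pics/w8.png

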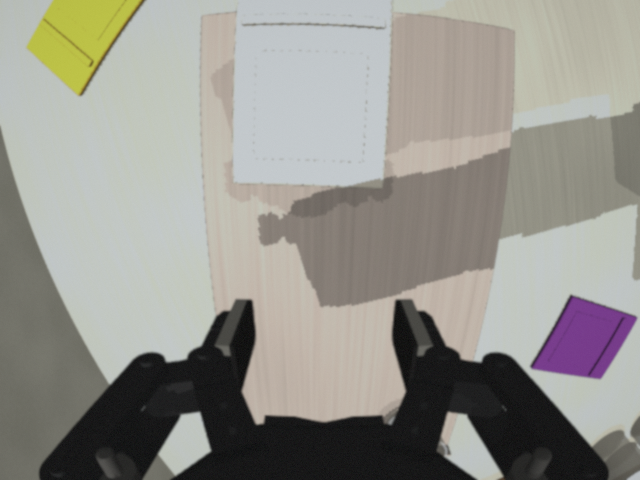

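View pics/s8c.png

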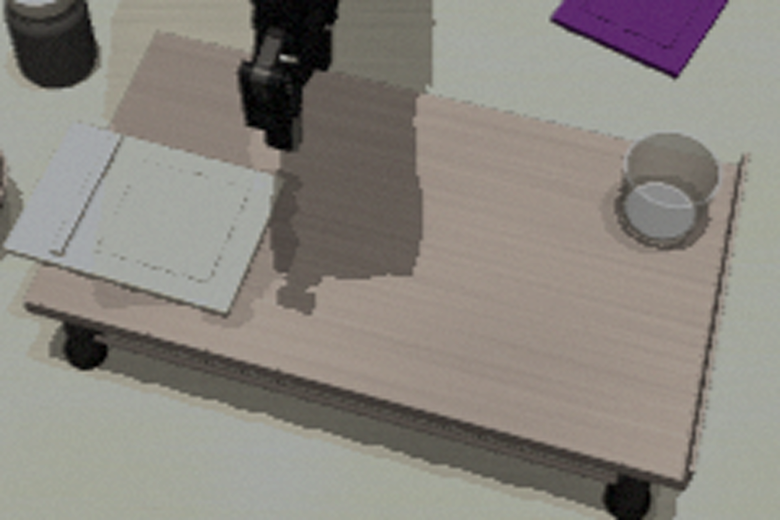

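Run:
```python
import cv2
im=cv2.imread('pics/w8.png')
cv2.imwrite('pics/w8c.png',cv2.resize(im[0:60,190:390],(800,240),interpolation=cv2.INTER_CUBIC))
cv2.imwrite('pics/w8d.png',cv2.resize(im[0:60,330:530],(800,240),interpolation=cv2.INTER_CUBIC))
```

```text
(no output)
```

View pics/w8c.png

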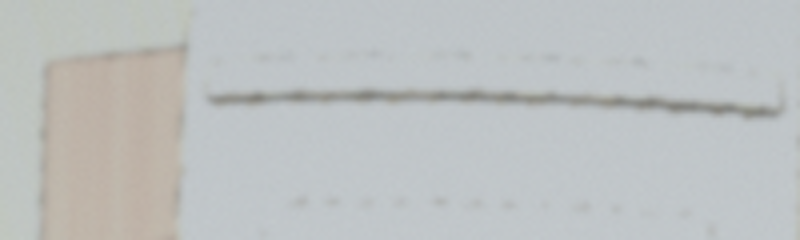

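View pics/w8d.png

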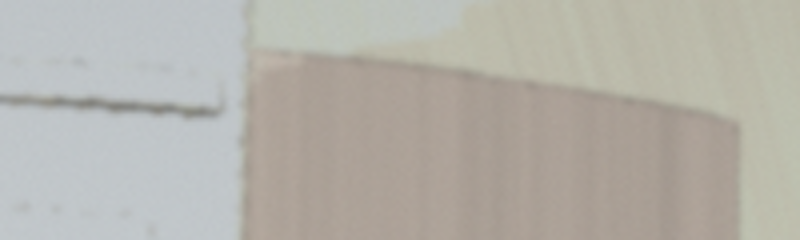

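```bash
cat > rel.py <<'E'
from h import *
def rel(n_or_s,edge,ribF,ribR,back=None):
    np.set_printoptions(precision=4,suppress=True)
    f=(lambda p,z:wz(n_or_s,p,z)) if isinstance(n_or_s,dict) else (lambda p,z:onz(n_or_s,p,z))
    E=f(edge,.08);F=f(ribF,.093);B=f(ribR,.093)
    a,b=E[np.argmax(E[:,0])],E[np.argmin(E[:,0])];u=(a-b)/np.linalg.norm(a-b);v=np.array([-u[1],u[0],0])
    print('edge',E.tolist(),'yaw',np.degrees(np.arctan2(u[1],u[0])))
    for n,P in(('front',F),('rear',B)):
        d=P[np.argmax(P[:,0])]-P[np.argmin(P[:,0])];print(n,'v mm',(P-E.mean(0))@v*1000,'u',(P-E.mean(0))@u*1000,'ang',np.degrees(np.arctan2(d@v,d@u)))
    if back is not None:
        P=f(back,.088);d=P[np.argmax(P[:,0])]-P[np.argmin(P[:,0])];print('back v',(P-E.mean(0))@v*1000,'ang',np.degrees(np.arctan2(d@v,d@u)),np.linalg.norm(d))
E
python3 - <<'E'
from rel import *
s=np.load('pics/w8.npy',allow_pickle=True).item()
g=lambda L,o:(np.array(L,float)+.5)/4-.5+o
edge=np.vstack([g([(48,62),(186,47)],[190,0]),g([(254,51),(735,121)],[330,0])])
rel(s,edge,g([(225,62),(750,72)],[190,0]),g([(212,95),(778,108)],[190,0]),np.array([(233,182.5),(384,187)]))
h=lambda L:(np.array(L,float)+.5)/3.25-.5+[220,190]
rel('scene',h([(157,32),(28,303)]),h([(105,135),(46,250)]),h([(122,138),(60,253)]),h([(272,172),(228,312)]))
E
```

```text
edge [[0.6135584322506952, -0.19314834112553197, 0.08000000000000002], [0.5857046661397354, -0.185722589811531, 0.08000000000000002], [0.4672557829802858, -0.1520462590507762, 0.08000000000000002], [0.36596575667830245, -0.12403821040268107, 0.08000000000000002]] yaw -15.595923986921704
front v mm [7.3215 9.4611] u [ 69.8059 -28.1249] ang -1.2515709101722752
rear v mm [13.9359 16.3876] u [ 72.1289 -33.4229] ang -1.330601147294106
back v [138.9211 141.2676] ang -1.126648510099392 0.11933781530146745
edge [[0.3673460952205849, -0.12286521311038971, 0.08000000000000007], [0.6174625195749268, -0.1888550192438646, 0.07999999999999996]] yaw -14.779912083207412
front v mm [3.1264 0.3862] u [-13.1294  92.7254] ang -1.4828714459537227
rear v mm [16.187  10.7255] u [-13.9636  92.3444] ang -2.9409542356937077
back v [130.3014 136.8352] ang 3.1017694394311834 0.1207508558062167
```

The wrist view (deck edge at rows ~12–30, rib at ~24) puts the rib about 10 mm short of the edge and 1.2–1.7° off square. I'll push on in small steps, with the right finger near the lagging corner.

arm_command(
  moves=[
    {"jaw":60,"offset":[0,0,40],"turn":0.3},
    {"jaw":60,"offset":[0,0,40],"turn":0},
    {"jaw":60,"offset":[0,0,40],"turn":0},
    {"jaw":60,"offset":[0,0,25],"turn":0},
    {"jaw":60,"offset":[0,0,5],"turn":0},
    {"jaw":60,"offset":[0,-9,0],"turn":0},
    {"jaw":60,"offset":[0,-4,0],"turn":0},
    {"jaw":60,"offset":[0,0,0],"turn":0},
  ],
)

```text
clock: 11.9
tool_pos: [0.5566, -0.0152, 0.0905]
eef_rot: [-0.001, 0.132, 0.991, -0.0]
contact_force: [-0.1, -0.6, 0.3]
width: 0.701
```

arm_command(
  moves=[
    {"jaw":60,"offset":[0,-2,0],"turn":0},
    {"jaw":60,"offset":[0,-1.5,0],"turn":0},
    {"jaw":60,"offset":[0,-1.5,0],"turn":0},
    {"jaw":60,"offset":[0,-1.5,0],"turn":0},
    {"jaw":60,"offset":[0,-1.5,0],"turn":0},
    {"jaw":60,"offset":[0,0,0],"turn":0},
  ],
)

```text
clock: 12.4
tool_pos: [0.5559, -0.0226, 0.0918]
eef_rot: [-0.0, 0.132, 0.991, -0.0]
contact_force: [-0.6, 0.0, -0.9]
width: 0.699
```

Run:
```python
from h import *
s=bot.observe();im=bot.capture('wrist');cv2.imwrite('pics/w9.png',im);np.save('pics/w9.npy',s,allow_pickle=True)
print(s['clock'],s['tool_pos'],s['eef_rot'],s['contact_force'])
```

```text
12.4 [ 0.55592817 -0.02255456  0.09183338] [-2.21660912e-05  1.31517316e-01  9.91313872e-01 -3.87042119e-05] [-0.60398191  0.03160641 -0.85198654]
```

View pics/w9.png

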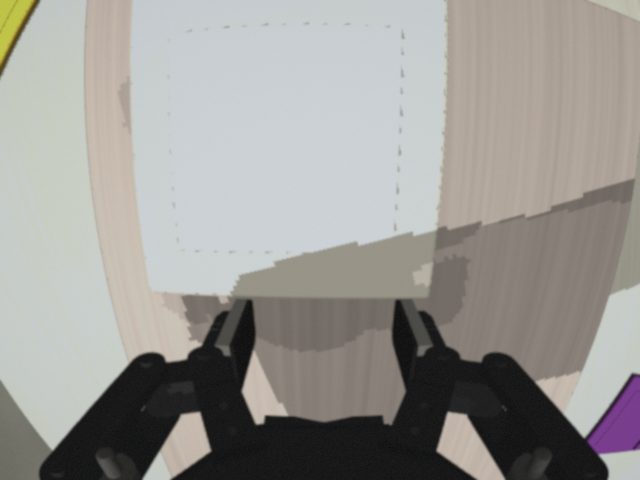

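Run:
```python
from h import *
for n,a,b in(('w7',(149,285),(430,298)),('w9',(149,291),(430,298))):
    s=np.load(f'pics/{n}.npy',allow_pickle=True).item();st(s,a,b)
```

```text
[[-73.3963 -17.0322   3.7945]
 [ 45.2006 -12.0036   3.7978]]
len 0.11870345111626829 cover yaw -17.253235760693272 tool yaw -14.82533452147467
c [ 0.5423 -0.1158  0.088 ] u,v from edge 0.03996683748070545 0.04992838220161704
[[-74.0103 -14.118    3.832 ]
 [ 45.2133 -11.9833   3.8359]]
len 0.11924270892312887 cover yaw -16.14032796072067 tool yaw -15.11456209472665
c [ 0.5428 -0.1206  0.088 ] u,v from edge 0.041658388132428434 0.04545089992171789
```

arm_command(
  moves=[
    {"jaw":60,"offset":[0,-1.2,0],"turn":0},
    {"jaw":60,"offset":[0,-1.2,0],"turn":0},
    {"jaw":60,"offset":[0,-1.2,0],"turn":0},
    {"jaw":60,"offset":[0,0,0],"turn":0},
  ],
)

```text
clock: 12.78
tool_pos: [0.5551, -0.026, 0.0919]
eef_rot: [0.0, 0.131, 0.991, 0.0]
contact_force: [0.5, 0.3, -0.4]
width: 0.704
```

arm_command(
  moves=[
    {"jaw":60,"offset":[0,5,0],"turn":0},
    {"jaw":60,"offset":[0,5,-30],"turn":0},
    {"jaw":60,"offset":[0,-30,-30],"turn":0},
    {"jaw":60,"offset":[0,-30,-30],"turn":0},
    {"jaw":60,"offset":[0,-30,-30],"turn":0},
    {"jaw":60,"offset":[0,0,-30],"turn":0},
    {"jaw":60,"offset":[0,0,0],"turn":0},
    {"jaw":60,"offset":[0,0,0],"turn":0},
  ],
)

```text
clock: 13.45
tool_pos: [0.5361, -0.1022, 0.2423]
eef_rot: [0.002, 0.132, 0.991, -0.0]
contact_force: [-0.9, 0.4, -0.9]
width: 0.704
```

Run:
```python
from h import *
s=bot.observe();im=bot.capture('wrist');cv2.imwrite('pics/w10.png',im);np.save('pics/w10.npy',s,allow_pickle=True)
print(s['clock'],s['tool_pos'],s['eef_rot'],s['contact_force'])
im=bot.capture('side');cv2.imwrite('pics/d10.png',im)
cv2.imwrite('pics/d10c.png',cv2.resize(im[180:300,240:420],(780,520),interpolation=cv2.INTER_CUBIC))
```

```text
13.45 [ 0.53609648 -0.10215404  0.24229461] [ 2.25226116e-03  1.31918600e-01  9.91257972e-01 -2.06495472e-04] [-0.86989219  0.39802536 -0.91921713]
```

View pics/w10.png

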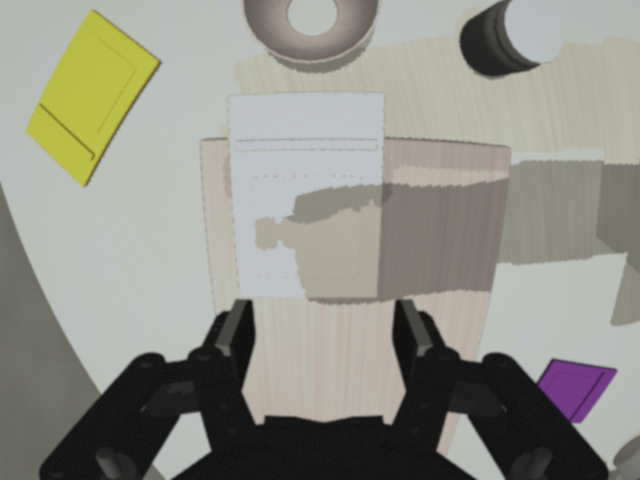

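View pics/d10c.png

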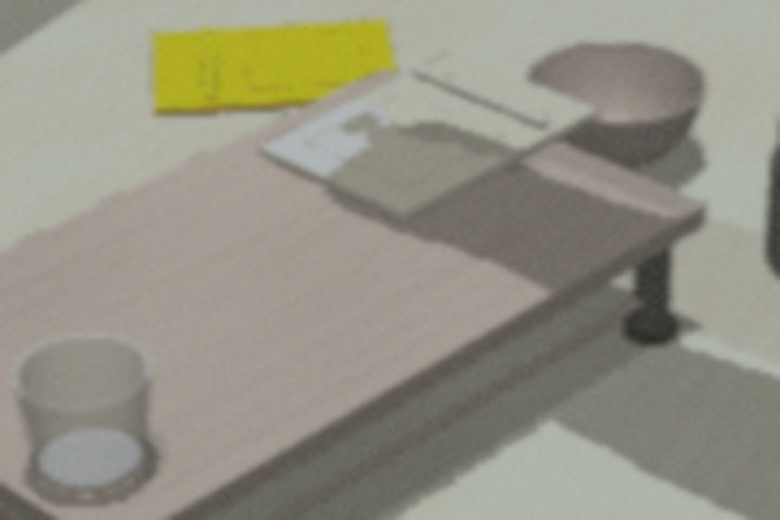

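Run:
```python
import cv2
im=cv2.imread('pics/w10.png')
cv2.imwrite('pics/w10c.png',cv2.resize(im[80:180,195:395],(800,400),interpolation=cv2.INTER_CUBIC))
cv2.imwrite('pics/w10d.png',cv2.resize(im[80:180,325:525],(800,400),interpolation=cv2.INTER_CUBIC))
```

```text
(no output)
```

View pics/w10c.png

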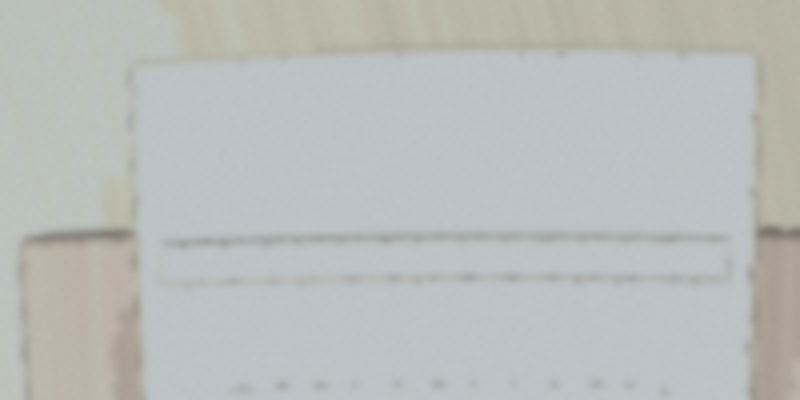

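View pics/w10d.png

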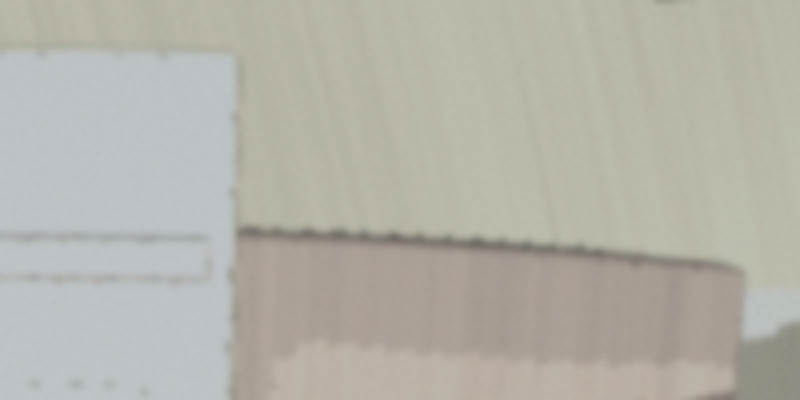

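Run:
```python
from rel import *
s=np.load('pics/w10.npy',allow_pickle=True).item()
g=lambda L,o:(np.array(L,float)+.5)/4-.5+o
edge=np.vstack([g([(28,240),(130,236)],[195,80]),g([(245,235),(738,269)],[325,80])])
F=g([(165,246),(727,240)],[195,80]);B=g([(162,284),(727,279)],[195,80])
rel(s,edge,F,B,np.array([(238.5,297),(379,298)]))
rel(s,edge,F,B,g([(136,62),(752,52)],[195,80]))
```

```text
edge [[0.6119958785725506, -0.19339220964969417, 0.08000000000000002], [0.5912883722756705, -0.18747002673819865, 0.08000000000000002], [0.470862447621095, -0.1539635315612968, 0.08000000000000002], [0.36700482812186663, -0.12494378559958522, 0.08000000000000002]] yaw -15.609913042077023
front v mm [1.575  0.4877] u [ 73.8063 -31.6295] ang 0.590849189655047
rear v mm [8.8324 7.8549] u [ 74.6131 -31.8492] ang 0.5260382181263458
back v [134.691 133.946] ang 0.3497597809216928 0.12205230132683478
edge [[0.6119958785725506, -0.19339220964969417, 0.08000000000000002], [0.5912883722756705, -0.18747002673819865, 0.08000000000000002], [0.470862447621095, -0.1539635315612968, 0.08000000000000002], [0.36700482812186663, -0.12494378559958522, 0.08000000000000002]] yaw -15.609913042077023
front v mm [1.575  0.4877] u [ 73.8063 -31.6295] ang 0.590849189655047
rear v mm [8.8324 7.8549] u [ 74.6131 -31.8492] ang 0.5260382181263458
back v [-34.1377 -35.4692] ang 0.6557318136568281 0.11634727567975202
```

The rib centre is about 4.8 mm inside the edge (rib lines at rows ~140–150, edge visible either side) and the angle is 0.5° over. One last centred push of 4.8 mm, with a 0.4° correction.

arm_command(
  moves=[
    {"jaw":60,"offset":[0,30,10],"turn":0.4},
    {"jaw":60,"offset":[-7,30,10],"turn":0},
    {"jaw":60,"offset":[-7,30,10],"turn":0},
    {"jaw":60,"offset":[0,0,40],"turn":0},
    {"jaw":60,"offset":[0,0,40],"turn":0},
    {"jaw":60,"offset":[0,0,35],"turn":0},
    {"jaw":60,"offset":[0,0,5],"turn":0},
    {"jaw":60,"offset":[0,0,0],"turn":0},
  ],
)

```text
clock: 14.22
tool_pos: [0.5718, -0.0176, 0.089]
eef_rot: [-0.0, 0.134, 0.991, -0.0]
contact_force: [2.6, 0.9, 3.7]
width: 0.701
```

arm_command(
  moves=[
    {"jaw":60,"offset":[0,-4,0],"turn":0},
    {"jaw":60,"offset":[0,-3,0],"turn":0},
    {"jaw":60,"offset":[0,0,0],"turn":0},
  ],
)

```text
clock: 14.47
tool_pos: [0.5689, -0.0254, 0.0891]
eef_rot: [-0.001, 0.135, 0.991, -0.0]
contact_force: [0.5, -1.0, -0.7]
width: 0.705
```

arm_command(
  moves=[
    {"jaw":60,"offset":[0,0,-2.5],"turn":0},
    {"jaw":60,"offset":[0,-3,0],"turn":0},
    {"jaw":60,"offset":[0,-1,0],"turn":0},
    {"jaw":60,"offset":[0,-1.3,0],"turn":0},
    {"jaw":60,"offset":[0,-1.2,0],"turn":0},
    {"jaw":60,"offset":[0,-1.2,0],"turn":0},
    {"jaw":60,"offset":[0,-1,0],"turn":0},
    {"jaw":60,"offset":[0,0,0],"turn":0},
  ],
)

```text
clock: 15.13
tool_pos: [0.5677, -0.0339, 0.0927]
eef_rot: [-0.0, 0.135, 0.991, -0.0]
contact_force: [-0.3, -0.1, 0.1]
width: 0.701
```

arm_command(
  moves=[
    {"jaw":60,"offset":[0,5,0],"turn":0},
    {"jaw":60,"offset":[0,5,-30],"turn":0},
    {"jaw":60,"offset":[0,-30,-30],"turn":0},
    {"jaw":60,"offset":[0,-30,-30],"turn":0},
    {"jaw":60,"offset":[0,-30,-30],"turn":0},
    {"jaw":60,"offset":[0,0,-30],"turn":0},
    {"jaw":60,"offset":[0,0,0],"turn":0},
    {"jaw":60,"offset":[0,0,0],"turn":0},
  ],
)

```text
clock: 15.8
tool_pos: [0.5483, -0.1097, 0.2433]
eef_rot: [0.002, 0.135, 0.991, -0.0]
contact_force: [0.8, 0.4, -0.8]
width: 0.701
```

Run:
```python
from h import *
s=bot.observe();im=bot.capture('wrist');cv2.imwrite('pics/w11.png',im);np.save('pics/w11.npy',s,allow_pickle=True)
print(s['clock'],s['tool_pos'],s['eef_rot'],s['contact_force'])
cv2.imwrite('pics/w11c.png',cv2.resize(im[80:180,195:395],(800,400),interpolation=cv2.INTER_CUBIC))
cv2.imwrite('pics/w11d.png',cv2.resize(im[80:180,325:525],(800,400),interpolation=cv2.INTER_CUBIC))
im=bot.capture('scene')
cv2.imwrite('pics/s11c.png',cv2.convertScaleAbs(cv2.resize(im[190:310,210:390],(780,520),interpolation=cv2.INTER_CUBIC),alpha=1.3))
```

```text
15.8 [ 0.54829154 -0.10970258  0.24325155] [ 2.27553204e-03  1.35367843e-01  9.90792792e-01 -1.12869938e-04] [ 0.83603519  0.4345228  -0.81685143]
```

View pics/w11c.png

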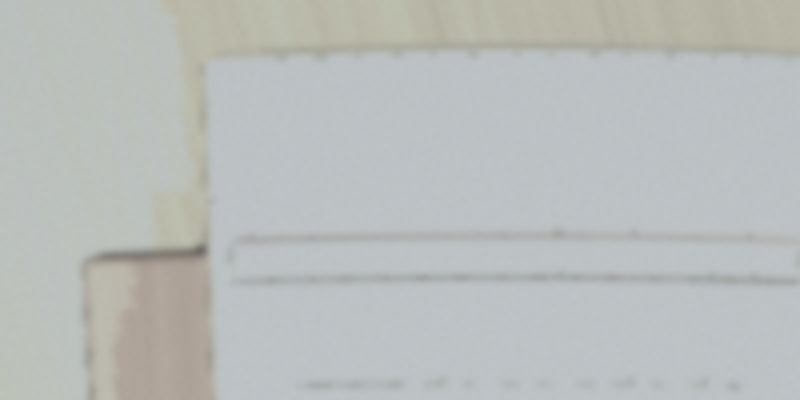

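View pics/w11d.png

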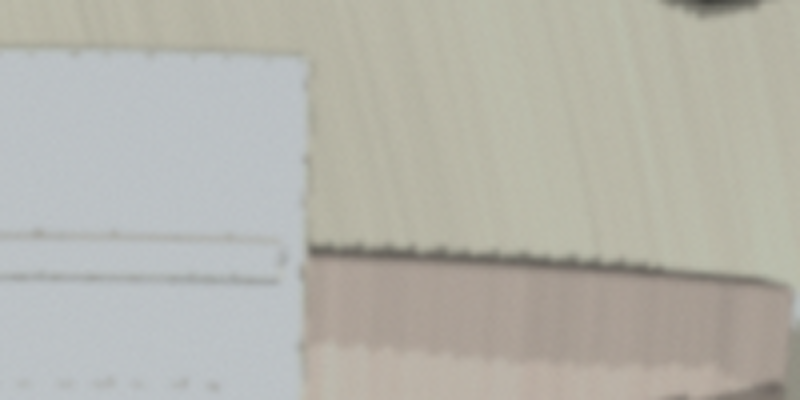

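View pics/s11c.png

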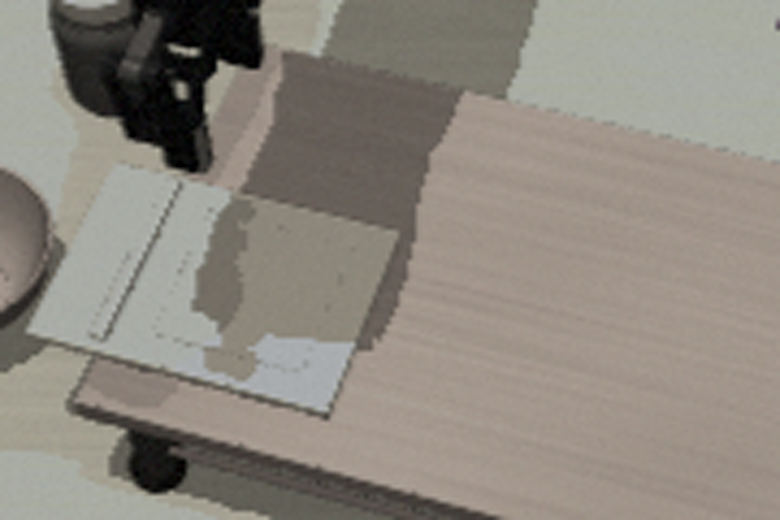

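View pics/w11.png

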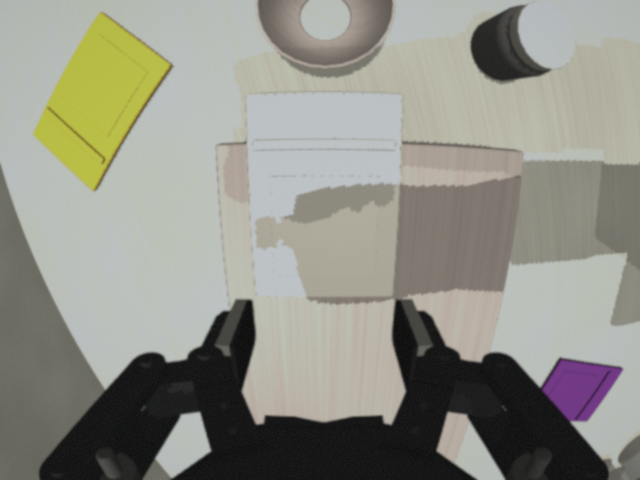

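Run:
```python
from rel import *
s=np.load('pics/w11.npy',allow_pickle=True).item()
g=lambda L,o:(np.array(L,float)+.5)/4-.5+o
A,D=[195,80],[325,80]
edge=np.vstack([g([(92,261),(204,253)],A),g([(312,254),(780,286)],D)])
F=np.vstack([g([(240,243)],A),g([(275,243)],D)]);B=np.vstack([g([(236,282)],A),g([(277,281)],D)])
rel(s,edge,F,B,np.array([(254,296.5),(394.5,298.5)]))
rel(s,edge,F,B,np.vstack([g([(211,59)],A),g([(304,57)],D)]))
h=lambda L:(np.array(L,float)+.5)/(13/3)-.5+[210,190]
e=(np.array([(157,32),(28,303)],float)+.5)/3.25-.5+[220,190]
rel('scene',e,h([(165,180),(85,340)]),h([(181,184),(98,338)]),h([(118,165),(28,333)]))
rel('scene',e,h([(165,180),(85,340)]),h([(181,184),(98,338)]),h([(400,231),(328,413)]))
```

```text
edge [[0.6122661550588218, -0.1930819457054143, 0.08000000000000002], [0.589724462123053, -0.18747900937457232, 0.08000000000000002], [0.47039365163579105, -0.1540903619065683, 0.08000000000000002], [0.3688101294221287, -0.1254586602945032, 0.08000000000000002]] yaw -15.523370684430343
front v mm [-2.8769 -2.8405] u [ 72.7493 -31.4393] ang -0.019993034301213956
rear v mm [4.5362 4.3872] u [ 73.7445 -32.033 ] ang 0.08070876405915307
back v [129.8193 131.7143] ang -0.8881498267664351 0.1222535523646682
edge [[0.6122661550588218, -0.1930819457054143, 0.08000000000000002], [0.589724462123053, -0.18747900937457232, 0.08000000000000002], [0.47039365163579105, -0.1540903619065683, 0.08000000000000002], [0.3688101294221287, -0.1254586602945032, 0.08000000000000002]] yaw -15.523370684430343
front v mm [-2.8769 -2.8405] u [ 72.7493 -31.4393] ang -0.019993034301213956
rear v mm [4.5362 4.3872] u [ 73.7445 -32.033 ] ang 0.08070876405915307
back v [-38.4363 -38.7508] ang 0.15555318821841163 0.1158471813856398
edge [[0.3673460952205849, -0.12286521311038971, 0.08000000000000007], [0.6174625195749268, -0.1888550192438646, 0.07999999999999996]] yaw -14.779912083207412
front v mm [-6.7658 -8.005 ] u [-10.4253  99.3332] ang -0.6468396321007472
rear v mm [ 2.7705 -1.9623] u [-10.2522  96.3087] ang -2.543102459871207
back v [-38.0971 -40.6865] ang -1.2645975218604015 0.11732462033401386
edge [[0.3673460952205849, -0.12286521311038971, 0.08000000000000007], [0.6174625195749268, -0.1888550192438646, 0.07999999999999996]] yaw -14.779912083207412
front v mm [-6.7658 -8.005 ] u [-10.4253  99.3332] ang -0.6468396321007472
rear v mm [ 2.7705 -1.9623] u [-10.2522  96.3087] ang -2.543102459871207
back v [127.3758 126.683 ] ang -0.33168957302893254 0.11966323613947125
```

The final wrist view shows the rib's front edge 2.9 mm outside and its rear edge 4.5 mm inside the edge, so the centre is 0.8 mm inside and square within about 0.2°. The overhang is about 39 mm. Tub, jar and bowl weren't touched, and the gripper is clear.

```bash
python3 -c "
from bench import bot
print(bot.close_job())"
```

```text
the job is handed in; nothing more can be done
None
```

I pushed the white cover along the riser, ribbed end first, until its rib lay over the open edge. I used both fingertips on its trailing end, sliding only. I then raised the gripper clear and handed the job in at about 16 s of the 51 s allowed.

**Last checks:**
- **Wrist view:** the rib's centre is about 0.8 mm inside the edge, and about 38.6 mm of cover hangs out. The rib and the leading end are square to the edge within about 0.2°. The trailing corners disagreed, giving −0.9°.
- **Scene camera:** this coarser view gave about 39.4 mm of overhang. Its rib and trailing-end readings would put the rib about 3 mm past the edge. Its angles ran from −0.3° to −2.5°, and I trusted the closer wrist view over them.
- **Forces and bystanders:** the highest reported force was about 6 N, when I touched the fingertips to the deck to find its height. The arm never came near the tub, jar or bowl. I did not measure their positions again at the end.

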